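Seat the probe, then hold the meter's selector at the third click

ROBOT

A 6-joint arm with a two-finger parallel gripper is mounted at the origin on the work surface. World frame = base frame: x ahead of the robot, y to its left, z up, the work surface at z = 0. Lengths are in m, angles in rad, forces in N, time in s.
With the tool pointing down it reaches from about 0.375 to 0.9 m from the base axis. Payload 3.1 kg.
Tool frame: the origin (TCP) lies at the very end of the fingers, on their centre line; the grasp point (between the pads) lies 19 mm behind it; z points along the fingers, x is the direction in which the jaws open and shut, and the axes are right-handed (so a half turn about z gives the same grasp; the last joint's range is limited). The gripper opens to 87 mm and grips with 3 to 60 N. Pads are 19 mm wide; open, the fingers measure 117 mm over their backs; the gripper's body (75 mm by 190 mm) begins 51 mm behind the grasp point.
Start: joints at [0.947, 0.527, 1.433, -0, 1.181, -0.178], TCP at [0.269, 0.564, 0.188] pointing down, gripper open.
Joint ranges: [-3.08, 3.08], [-0.75, 2.2], [0.22, 2.44], [-1.43, 4.57], [0, 2.65], [-2.85, 2.85]. Speed limits (rad/s): [2.79, 2.79, 3.14, 3.14, 3.14, 3.14].

INTERFACE

Orientations are given as a unit quaternion [x, y, z, w].
In Python, from rig import robot gives the robot as it stands. The module is installed in compiled form; this text tells all that it offers.
- The arm moves only by the shell command python3 -m creep 'ROWS' [OPENING] [FORCE]. ROWS is a JSON object of lists of equal length, an entry for each row: "dp": the shift along the tool's x, y, z in cm, a list of three; "turn": the turn, a rotation vector about the tool's x, y, z in degrees, a list of three. In form: {"dp": [[x, y, z], ...], "turn": [[wx, wy, wz], ...]}. A call has 1 to 20 rows; each row shifts and turns the commanded pose from where the row before left it, along the tool's axes as they then stand; what a row does not reach is not made up. A row lasts 1/10 s, in which the tool goes at most 50 mm and 8.59 degrees, less where a joint would pass 70% of its speed; a pose out of reach is approached as far as the arm can. A call is refused whole if a number of a shift passes 5 or a number of a turn 8.59, either way. A call with a gripper value outside its range is refused whole. OPENING is the gripper command: -1 is fully open, 1 is shut, values between are in proportion, set as the call begins (- or left out, the last holds). The fingers move at their own pace and stop on an object; FORCE is the grip in N (left out, the last holds). Time passes only in rows, so rows that do not move let the fingers close. It gives the time, the measured TCP pose, the force and the opening at its end, in the units of the state.
- robot.get_obs(): the state, without advancing time (a new reading comes with each control period).
- robot.camera(name): name is "scene" or "side" or "wrist"; returns the picture (420x560x3 uint8, red, green, blue); there is no depth.
- robot.calibration(name): a dict with "fx", "fy", "cx", "cy" (pixels), "rvec" (rotation vector, rad) and "tvec" (3), from world to camera coordinates, as OpenCV has them. Camera axes: x right, y down, z forward; pixel columns grow to the right and rows downward; lengths in m; the calibration is good to about 2 mm. A picture is of the moment at which its call begins: read the wrist's pose just before it. calibration takes no time and is no camera call; for the wrist camera it gives the pose at the moment of the call.
- robot.hand_in(): hands the job in, once; it reports no verdict.
Trained networks look in the newest picture that a camera, given by its name, has taken for a name from the list of things; names that differ only in an ending like _2 or _b are one class to them, and where a whole thing is asked for, a point or a joint stands for the part that bears it (a point fixed in the world has none). Each returns a list of dicts, best first, with "confidence" (0 to 1); they miss things now and then, are a little off and sometimes report something else, mostly with a low value. They report only what shows in the picture. A call takes as long as a camera call. They do not tell look-alikes from the thing itself.
- robot.masks_of(name, camera): "pixels" (420x560 bool, what is visible of it).
- robot.tip_of(name, camera): "point" ([x, y, z] in m, in the coordinates of the camera as it stood for that picture, good to about 4 mm: a listed point, or the origin of a listed thing).
The state is a dict: "time": time; "q": joint angles; "joint_velocities": joint speeds; "joint_torque": joint torques, N m; "position": TCP position; "tool_rot": TCP orientation; "ft_force": force on the tool from outside, world axes, zero at the start; "moment": the same for the moment, N m; "grip_width": finger opening in m.
Only numpy, scipy, OpenCV 4.12 (cv2) and the standard library are available. Lean on these libraries where they do the work, as an engineer would, in place of code of your own. Each camera call takes 0.05 s, during which the arm holds its last target.

TASK

Take the cordless probe out of its parking block, put it down through the eyelet of the white probe holder until its collar rests on the plate, and let go of it. Then grip the blue meter's spring-return selector, turn it clockwise three clicks to its third stop (the yellow dot) without going on towards the fourth, and finish while still gripping it there, since it springs back if released. Leave everything else on the bench standing where it is.

Things in the scene. Friction and masses are not known exactly. Their poses are not given: they have to be found in the camera images.
- probe: Cordless test probe standing upright in the parking block, loose, about 70 g. Bottom to top: steel shaft 12 mm diameter, 60 mm long, tip chamfered over the last 4 mm; black collar 32 mm diameter, 6 mm thick; orange round handle 26 mm diameter, 40 mm tall (total height 106 mm). Origin at the shaft's lower tip, z axis along the shaft up to the handle. At the start its tip is 5 mm above the bench.
- probe_collar (a point): Point on the probe's axis at the underside of its black collar, 60 mm above the tip.
- probe_grip (a point): Point on the probe's axis in the orange handle, 88 mm above the tip (18 mm below its top): where to grip it, from above.
- park: Grey parking block, 60 x 60 x 45 mm, fixed, with a blind 14 mm hole 40 mm deep in the middle of its top that the probe stands in. Origin at the centre of its underside.
- holder: White probe holder, fixed: a base 90 x 100 mm, two side walls and on them an eyelet plate (60 mm along its x, 96 mm along its y, 10 mm thick, top 72 mm above the bench) with a 14 mm through hole in the middle over an open green glass sample pot (floor 11 mm above the bench). Origin at the centre of its underside.
- holder_hole (a point): Centre of the hole at the top face of the eyelet plate, 72 mm above the bench; its z points up. The probe is home when its collar lies on the plate here.
- meter: Blue bench meter, fixed, 150 (x) x 120 (y) x 55 mm high, origin at the centre of its underside. Its x axis points from the selector half to the dark display half. The selector's axis stands at x = -30 mm, y = 0 in its frame. Six dots lie round the selector, 40 mm from its axis: the one on the -x side is rest, then one for each click going clockwise seen from above; the larger yellow dot is the third.
- selector (a joint): Selector angle, rad, clockwise seen from above: 0 at rest against its end, a click stop every 0.419 (24 degrees), the third at 1.257 (72 degrees), end at 2.26. A return spring (0.045 N m at rest, 0.083 at the third stop) drives it back to 0 when let go; clicks add +-0.04 N m: it resists most 6 degrees after a stop, least 6 degrees before the next (most up to the third stop: 0.12 N m).
- selector_grip (a point): Point on the selector's vertical axis where to grip it, 92 mm above the bench. The selector is a black bar 42 mm long, 14 mm wide, its top 101 mm and the foot of its free sides 69 mm above the bench (a 44 mm disc lies below). At rest the bar lies along the meter's x axis with its white pointer to -x; it is pinched across its 14 mm width, so fingers close along the meter's y axis. The point turns with the bar (its x axis along the bar).
- cup_a: Bystander, loose, to be left alone: green glass cup, 52 mm across, 50 mm tall. Origin under its centre.
- cup_b: Bystander, loose, to be left alone: green glass cup, 52 mm across, 50 mm tall. Origin under its centre.
- vial: Bystander, loose, to be left alone: small glass jar, 28 mm across, 50 mm tall. Origin under its centre.
- dish: Bystander, loose, to be left alone: clear closed dish, 56 mm across, 14 mm tall. Origin under its centre.
- reagent_a: Bystander, loose, to be left alone: clear reagent bottle, 66 mm across, 150 mm tall. Origin under its centre.
- reagent_b: Bystander, loose, to be left alone: amber reagent bottle, 66 mm across, 150 mm tall. Origin under its centre.
- wash_bottle: Bystander, loose, to be left alone: white bottle with red cap, 60 mm across, 130 mm tall. Origin under its centre.
Things that resemble listed ones, but are neither listed nor needed, are in the scene too. Leave any brown or turquoise look-alike of the meter alone.

How it is judged:
By the outcome, as a careful person would: the job done as asked, in the order asked, and still so for the second after the job is handed in, while the arm keeps its last pose, push and grip.
It also fails if it takes over 70 s, if anything falls off the work surface, if the arm or the gripper's body presses on something with over 40 N, if the wrist force passes 120 N, or if a joint passes its speed limit or range.

## Working session

There is one attempt and no reset: what is moved stays moved. The work goes in short steps, Python scripts to look and compute and a shell command to move; the robot and the scene stay as the last step left them, time stands still between calls to the robot, and variables do not carry over. Pictures are saved under pics/ and viewed, and the job is handed in when it is done.

```bash
mkdir -p pics; cat > h.py <<'E'
import numpy as np,cv2
from rig import robot
def save(cam,name):
    im=robot.camera(cam); cv2.imwrite('pics/'+name+'.png',cv2.cvtColor(im,cv2.COLOR_RGB2BGR)); return im
def cal(c):
    k=robot.calibration(c); R=cv2.Rodrigues(np.array(k['rvec'],float))[0]; t=np.array(k['tvec'],float).ravel()
    K=np.array([[k['fx'],0,k['cx']],[0,k['fy'],k['cy']],[0,0,1]]); return K,R,t
def tow(p,C): return C[1].T@(np.array(p)-C[2])
def proj(P,C):
    q=C[0]@(C[1]@np.array(P,float)+C[2]); return q[:2]/q[2]
def ray(u,v,z,C):
    d=C[1].T@np.linalg.inv(C[0])@np.array([u,v,1.]); o=-C[1].T@C[2]; return o+d*(z-o[2])/d[2]
E
python3 - <<'E'
from h import *
for c in('scene','side','wrist'):
    C=cal(c); save(c,c+'0')
    print(c,'campos',(-C[1].T@C[2]).round(3))
    if c=='wrist': names=[]
    else: names=['probe_grip','probe_collar','holder_hole','selector_grip','meter','park']
    for n in names:
        for d in robot.tip_of(n,c): 
            w=tow(d['point'],C);print(n,round(d['confidence'],2),w.round(3),proj(w,C).round(0))
print(robot.get_obs())
E
```

```text
scene campos [1.397 0.682 1.186]
probe_grip 0.74 [0.451 0.33  0.096] [396. 253.]
probe_grip 0.51 [0.678 0.153 0.   ] [298. 296.]
probe_collar 0.7 [ 0.686 -0.416  0.002] [159. 214.]
probe_collar 0.59 [0.45  0.332 0.066] [396. 260.]
holder_hole 0.87 [ 0.548 -0.028  0.073] [275. 225.]
selector_grip 0.67 [ 0.379 -0.596  0.095] [183. 130.]
selector_grip 0.65 [ 0.459 -0.336  0.089] [220. 168.]
selector_grip 0.41 [ 0.235 -0.333  0.094] [263. 136.]
meter 0.81 [ 0.262 -0.324  0.003] [261. 160.]
meter 0.73 [ 0.406 -0.587  0.   ] [184. 154.]
meter 0.55 [ 0.482 -0.323  0.002] [221. 192.]
park 0.94 [0.451 0.333 0.001] [393. 275.]
side campos [ 0.169 -1.08   1.227]
probe_grip 0.59 [0.449 0.33  0.092] [252. 140.]
probe_grip 0.22 [0.656 0.427 0.001] [297. 134.]
holder_hole 0.7 [ 0.358 -0.151  0.003] [262. 259.]
holder_hole 0.61 [ 0.551 -0.026  0.073] [308. 204.]
selector_grip 0.66 [ 0.455 -0.339  0.092] [311. 283.]
selector_grip 0.61 [ 0.375 -0.595  0.09 ] [313. 375.]
selector_grip 0.4 [ 0.586  0.498 -0.004] [276. 128.]
selector_grip 0.17 [ 0.654  0.427 -0.002] [296. 135.]
meter 0.88 [ 0.482 -0.329 
[... 319 characters left out ...]
ime': 0.75, 'q': array([ 9.46474079e-01,  5.27457860e-01,  1.43269671e+00, -3.51145294e-05,
        1.18144522e+00, -1.78490240e-01]), 'joint_velocities': array([-8.16035229e-04,  4.58033084e-05, -8.38864945e-05, -8.13675151e-04,
       -3.47239668e-04,  4.01251294e-05]), 'joint_torque': array([-2.21237538e-04, -4.39900768e+01, -1.76970649e+01,  6.34443434e-02,
        5.01805369e-02,  2.54443655e-06]), 'position': array([0.26946298, 0.56388965, 0.18767537]), 'tool_rot': array([8.45930459e-01, 5.33293220e-01, 2.77952891e-06, 1.63959035e-05]), 'ft_force': array([ 0.38704691,  0.08928028, -0.37928029]), 'moment': array([-0.04407169,  0.00660713, -0.03675697]), 'grip_width': 0.0871909915205625}
```

View pics/scene0.png

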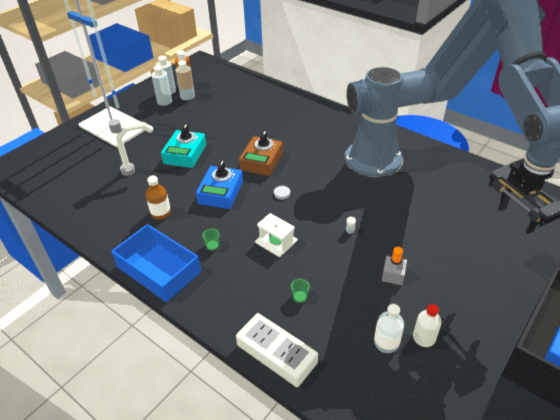

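View pics/side0.png

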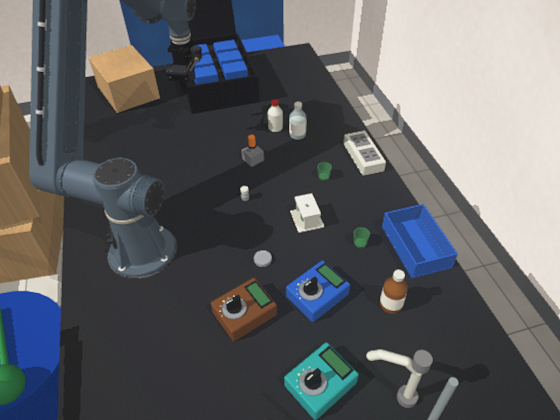

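View pics/wrist0.png

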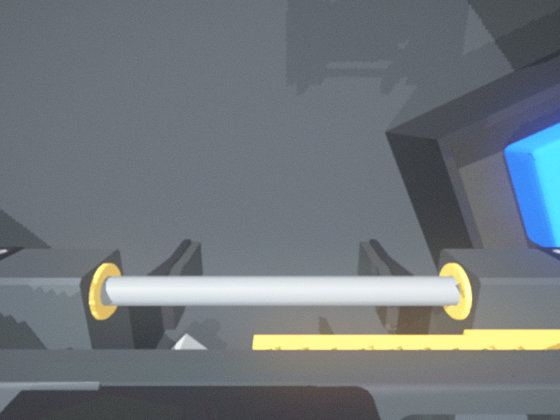

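The scene picture shows three meters: turquoise (184,147), brown (261,154) and blue (220,186). The blue one fits the description, and I'll confirm it in a crop. The probe stands in its block at (396,260). The holder is at (275,232). Some probe_grip and selector_grip reports at z≈0 are false.

```bash
python3 - <<'E'
import cv2,numpy as np
a=cv2.imread('pics/scene0.png');b=cv2.imread('pics/side0.png')
r=lambda i,x,y,w=70,h=60:cv2.resize(i[y:y+h,x:x+w],(w*5,h*5),interpolation=cv2.INTER_CUBIC)
cv2.imwrite('pics/crop1.png',np.vstack([np.hstack([r(a,185,155),r(b,283,255)]),np.hstack([r(a,360,235),r(a,240,205)])])[:600])
E
```

```text
(no output)
```

View pics/crop1.png

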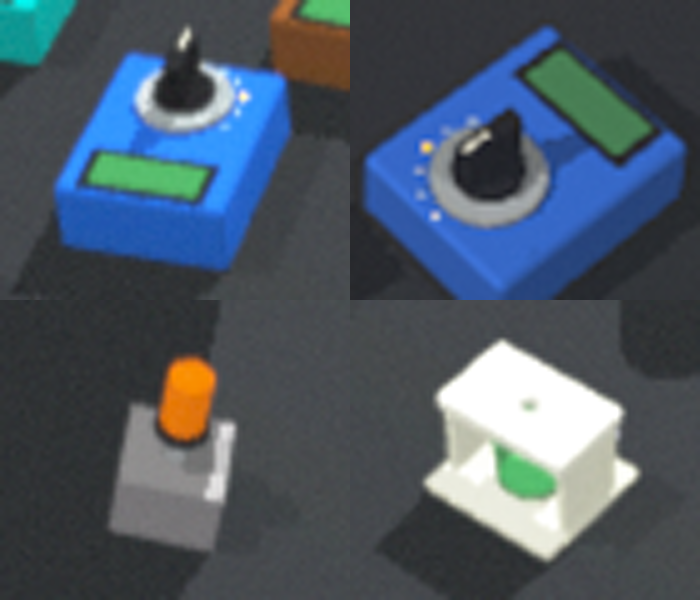

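```bash
python3 - <<'E'
from h import *
from scipy.optimize import minimize
# meter fit: mask silhouettes from both cams
S=[]
for c in('scene','side'):
    C=cal(c); robot.camera(c)
    ms=robot.masks_of('meter',c)
    for m in ms:
        p=m['pixels'];ys,xs=np.nonzero(p);print(c,round(m['confidence'],2),xs.mean().round(),ys.mean().round(),p.sum())
        u0=proj([.482,-.325,.03],C)
        if np.hypot(xs.mean()-u0[0],ys.mean()-u0[1])<12: S.append((C,p)); 
# fit box: IoU over dims 150x120x55 + knob
def cost(v):
    x,y,a=v; s=0
    for C,p in S:
        R=np.array([[np.cos(a),-np.sin(a)],[np.sin(a),np.cos(a)]])
        m=np.zeros((1680,2240),np.uint8)
        pts=[proj([*(R@np.array([i*.075,j*.06])+[x,y]),z],C) for i in(-1,1) for j in(-1,1) for z in(0,.055)]
        k=[]
        for t in np.arange(0,6.28,.3):
            for z in(.055,.069):
                k.append(proj([*(R@np.array([-.03+.022*np.cos(t),.022*np.sin(t)])+[x,y]),z],C))
        b=[proj([*(R@np.array([-.03+i*.021,j*.007])+[x,y]),z],C) for i in(-1,1) for j in(-1,1) for z in(.069,.101)]
        for q in(pts,k,b):
            cv2.fillConvexPoly(m,cv2.convexHull((np.array(q)*4+2).astype(np.int32)),255)
        m=cv2.resize(m,(560,420),interpolation=cv2.INTER_AREA)/255.
        s+=np.abs(m-p).sum()
    return s
best=None
for a in np.radians(range(-10,60,5)):
    r=minimize(cost,[.482,-.325,a],method='Nelder-Mead',options=dict(initial_simplex=[[.482,-.325,a],[.486,-.325,a],[.482,-.321,a],[.482,-.325,a+.08]],xatol=1e-4,fatol=.1))
    if best is None or r.fun<best.fun: best=r
print(best.x,np.degrees(best.x[2]),best.fun)
x,y,a=best.x; print('sel',x-.03*np.cos(a),y-.03*np.sin(a))
E
```

```text
scene 0.71 219.0 187.0 1498
scene 0.65 261.0 155.0 1352
scene 0.57 184.0 148.0 1293
side 0.94 321.0 380.0 3212
side 0.68 318.0 291.0 2285
side 0.67 244.0 309.0 2417
side 0.34 263.0 259.0 230
[ 0.48369895 -0.32660474  0.45857304] 26.27429965766265 319.34117647058827
sel 0.45679839952167955 -0.33988481298541223
```

The crop confirms the blue meter: white rest pointer, small dots and a larger yellow dot. Its yaw is about 26° and its selector is at about (0.457,-0.339). Next I go above the probe.

```bash
python3 -m creep '{"dp":[[-2.2,4.4,-0.2],[-2.2,4.4,-0.2],[-2.2,4.4,-0.2],[-2.2,4.4,-0.2],[-2.2,4.4,-0.2],[-2.2,4.4,-0.2],[0,0,0],[0,0,0],[0,0,0],[0,0,0]],"turn":[[0,0,0],[0,0,0],[0,0,0],[0,0,0],[0,0,0],[0,0,0],[0,0,6.2],[0,0,6.2],[0,0,6.2],[0,0,0]]}' -1 20
python3 - <<'E'
from h import *
C=cal('wrist'); save('wrist','w1')
print((-C[1].T@C[2]).round(3),C[1].T[:,2].round(3))
for n in('probe_grip','probe_collar','park'):
    for d in robot.tip_of(n,'wrist'): w=tow(d['point'],C);print(n,round(d['confidence'],2),w.round(4),proj(w,C).round(0))
print(proj([.45,.331,.111],C))
E
```

```text
time: 1.95
position: [0.451, 0.3308, 0.1997]
tool_rot: [0.921, 0.389, 0.0, -0.0]
ft_force: [-0.0, -0.5, 0.4]
grip_width: 0.087
[0.395 0.384 0.396] [ 0.197 -0.193 -0.961]
probe_grip 0.87 [0.4487 0.3319 0.0907] [280. 195.]
probe_collar 0.8 [0.4493 0.3336 0.0661] [282. 189.]
park 0.61 [ 0.4447  0.3335 -0.0032] [279. 174.]
[280.69876103 201.69836333]
```

View pics/w1.png

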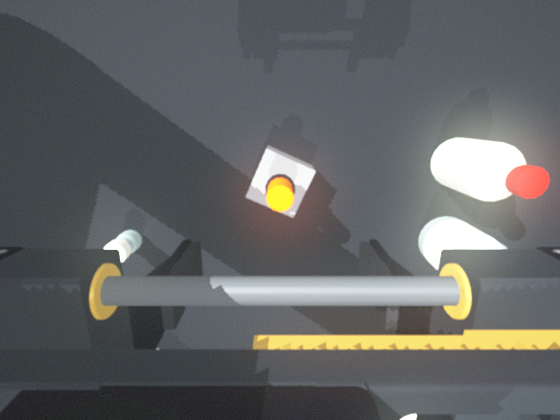

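The wrist view shows the orange handle at (280,195), the bottles well to the right at (490,170) and (450,235), and the vial at (125,243). All the estimates agree with a probe position of about (0.4495,0.331). I descend and grip.

```bash
python3 -m creep '{"dp":[[-0.07,-0.14,3],[0,0,4],[0,0,3.5],[0,0,2.07],[0,0,0],[0,0,0]],"turn":[[0,0,0],[0,0,0],[0,0,0],[0,0,0],[0,0,0],[0,0,0]]}' -1 20
python3 -m creep '{"dp":[[0,0,0],[0,0,0],[0,0,0],[0,0,0],[0,0,0],[0,0,0],[0,0,0],[0,0,0]],"turn":[[0,0,0],[0,0,0],[0,0,0],[0,0,0],[0,0,0],[0,0,0],[0,0,0],[0,0,0]]}' 1 25
```

```text
time: 2.75
position: [0.4494, 0.3317, 0.0741]
tool_rot: [0.921, 0.39, -0.0, 0.0]
ft_force: [0.5, -0.5, -0.2]
grip_width: 0.0868
time: 3.55
position: [0.4492, 0.3314, 0.0739]
tool_rot: [0.921, 0.39, -0.0, -0.0]
ft_force: [-0.3, -1.3, 0.1]
grip_width: 0.0309
```

```bash
python3 -m creep '{"dp":[[0,0,0],[0,0,0],[0,0,0],[0,0,0]],"turn":[[0,0,0],[0,0,0],[0,0,0],[0,0,0]]}' 1 25
python3 -m creep '{"dp":[[0,0,-1],[0,0,-3],[0,0,-3],[0,0,-3],[0,0,-1],[0,0,0]],"turn":[[0,0,0],[0,0,0],[0,0,0],[0,0,0],[0,0,0],[0,0,0]]}'
```

```text
time: 3.95
position: [0.4492, 0.3314, 0.0739]
tool_rot: [0.921, 0.39, -0.0, -0.0]
ft_force: [-0.3, -0.0, -0.4]
grip_width: 0.0234
time: 4.55
position: [0.4503, 0.332, 0.1858]
tool_rot: [0.921, 0.39, 0.002, -0.0]
ft_force: [-0.2, 0.6, -0.5]
grip_width: 0.0239
```

```bash
python3 - <<'E'
from h import *
o=robot.get_obs();print(o['position'],o['grip_width'],o['ft_force'])
for c in('wrist','scene','side'):
    C=cal(c); save(c,c+'2')
    for n in('probe','probe_grip','probe_collar','holder_hole'):
        for d in robot.tip_of(n,c): w=tow(d['point'],C);print(c,n,round(d['confidence'],2),w.round(4),proj(w,C).round(0))
a=cv2.imread('pics/scene2.png');b=cv2.imread('pics/side2.png')
cv2.imwrite('pics/c2.png',np.hstack([cv2.resize(a[180:280,350:440],None,fx=4,fy=4),cv2.resize(b[80:180,200:290],None,fx=4,fy=4)]))
E
```

```text
[0.45025311 0.33197646 0.1857775 ] 0.023851862519298807 [-0.20016645  0.55965553 -0.53386755]
wrist probe 0.63 [0.4469 0.3332 0.1152] [279. 204.]
wrist probe_grip 0.93 [0.4488 0.3351 0.2043] [284. 244.]
wrist probe_grip 0.19 [ 0.446   0.3304 -0.0013] [277. 180.]
wrist probe_collar 0.85 [0.4495 0.3306 0.1756] [279. 233.]
scene probe 0.71 [0.451  0.3312 0.1112] [397. 250.]
scene probe_grip 0.29 [ 0.6838 -0.172   0.0025] [213. 246.]
scene probe_collar 0.65 [0.4482 0.3302 0.1723] [401. 234.]
scene holder_hole 0.65 [ 0.5515 -0.0266  0.0743] [275. 225.]
side probe 0.56 [0.4461 0.3339 0.1162] [250. 135.]
side probe_grip 0.46 [0.4461 0.3298 0.199 ] [249. 117.]
side probe_collar 0.65 [0.4432 0.3308 0.172 ] [249. 123.]
side holder_hole 0.67 [ 0.5517 -0.0277  0.0742] [308. 204.]
```

View pics/c2.png

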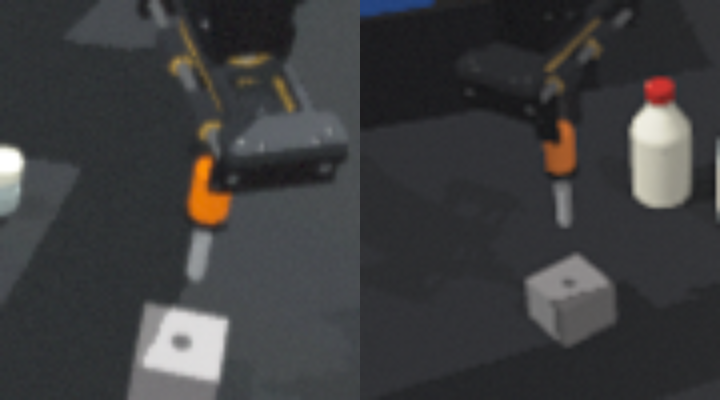

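View pics/wrist2.png

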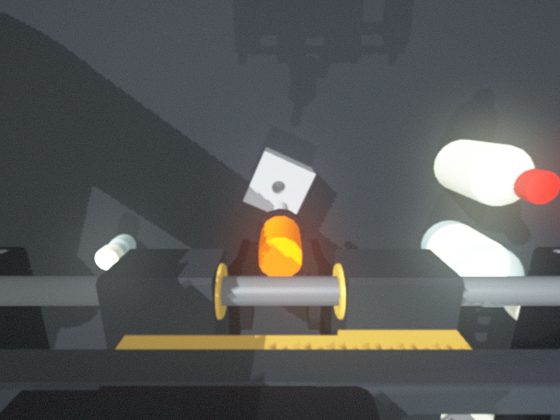

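The probe is lifted upright in the gripper and the block's hole at (278,187) is empty. Next I go to just above the eyelet at about (0.5505,-0.027).

```bash
python3 -m creep '{"dp":[[-1,1.7,0],[-1.9,3.2,0],[-2.1,3.6,0],[-2.2,3.8,0],[-2.2,3.8,0],[-2.2,3.8,0],[-2.2,3.8,0],[-2.1,3.6,0],[-1.9,3.2,0],[-1.2,1.7,0],[0,0,1],[0,0,1],[0,0,0],[0,0,0],[0,0,0]],"turn":[[0,0,0],[0,0,0],[0,0,0],[0,0,0],[0,0,0],[0,0,0],[0,0,0],[0,0,0],[0,0,0],[0,0,0],[0,0,0],[0,0,0],[0,0,0],[0,0,0],[0,0,0]]}'
cat > look.py <<'E'
from h import *
import sys
tag=sys.argv[1]
o=robot.get_obs();p=o['position'];print(p.round(4),o['tool_rot'].round(4),o['grip_width'].round(4),o['ft_force'].round(1))
out=[]
for c in('scene','side','wrist'):
    C=cal(c); im=save(c,c+tag)
    for n in('probe','holder_hole'):
        for d in robot.tip_of(n,c): w=tow(d['point'],C);print(c,n,round(d['confidence'],2),w.round(4),proj(w,C).round(1))
    tip=p+[0,0,.019-.088]
    u=proj(tip,C);h=proj([p[0],p[1],.072],C);print(c,'pred tip',u.round(1),'hole if below tcp',h.round(1))
    x,y=int(h[0]),int(h[1]);cr=im[max(0,y-45):y+35,x-40:x+40]
    out.append(cv2.resize(cr,(400,400),interpolation=cv2.INTER_CUBIC)); print('crop origin',x-40,max(0,y-45))
    np.save('pics/'+c+tag,im)
cv2.imwrite('pics/l'+tag+'.png',cv2.cvtColor(np.hstack(out[:2]),cv2.COLOR_RGB2BGR))
E
python3 look.py 3
```

```text
time: 6.8
position: [0.5479, -0.0281, 0.164]
tool_rot: [0.921, 0.39, 0.0, -0.0]
ft_force: [0.3, -1.4, -0.4]
grip_width: 0.0235Traceback (most recent call last):
  File "look.py", line 4, in <module>
    o=robot.get_obs();p=o['position'];print(p.round(4),o['tool_rot'].round(4),o['grip_width'].round(4),o['ft_force'].round(1))
                                                                              ^^^^^^^^^^^^^^^^^^^^^
AttributeError: 'float' object has no attribute 'round'
```

```bash
sed -i "s/o\['grip_width'\].round(4)/round(o['grip_width'],4)/" look.py; python3 look.py 3
```

```text
[ 0.5479 -0.0281  0.164 ] [ 0.9207  0.3903  0.     -0.    ] 0.0235 [ 0.3 -1.4 -0.4]
scene probe 0.55 [ 0.5506 -0.028   0.0927] [274.6 220.4]
scene probe 0.27 [ 0.3626 -0.1512  0.0011] [281.2 193.6]
scene holder_hole 0.73 [ 0.5493 -0.0267  0.0715] [275.4 225.3]
scene pred tip [275.1 219.4] hole if below tcp [275.3 224.7]
crop origin 235 179
side probe 0.45 [ 0.5448 -0.0314  0.0961] [306.7 200.4]
side holder_hole 0.75 [ 0.5523 -0.0277  0.0703] [308.3 204.7]
side holder_hole 0.23 [ 0.3725  0.1317 -0.0037] [245.7 198.8]
side pred tip [307.3 199.8] hole if below tcp [307.1 204.7]
crop origin 267 159
wrist probe 0.88 [ 0.5449 -0.0269  0.0933] [280.4 203.7]
wrist holder_hole 0.66 [ 0.5511 -0.026   0.0728] [285.7 201.9]
wrist pred tip [281.9 207.6] hole if below tcp [281.7 200.8]
crop origin 241 155
```

View pics/l3.png

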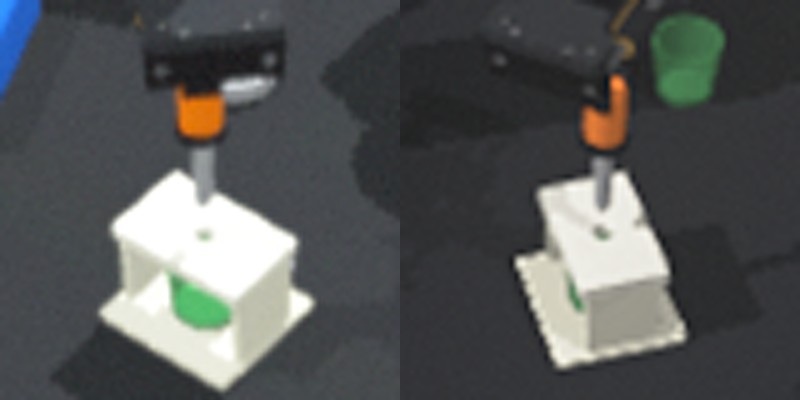

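View pics/wrist3.png

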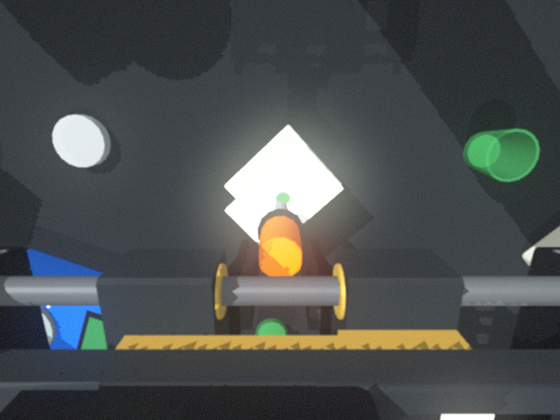

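```bash
python3 - <<'E'
import numpy as np,cv2
o=[]
for c,x,y in(('scene',262,205),('side',294,185),('wrist',268,185)):
    im=np.load('pics/%s3.npy'%c); o.append(cv2.resize(im[y:y+28,x:x+26],(260,280),interpolation=cv2.INTER_NEAREST))
cv2.imwrite('pics/z3.png',cv2.cvtColor(np.hstack(o),cv2.COLOR_RGB2BGR))
E
```

```text
(no output)
```

View pics/z3.png

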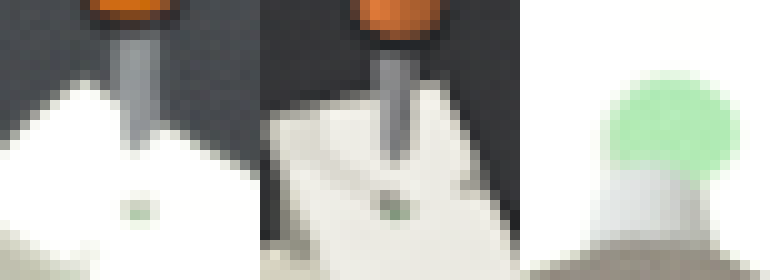

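```bash
python3 - <<'E'
from h import *
for c,u,v in(('scene',275.5,225.7),('side',306.8,205.1),('wrist',282.6,197.8)):
    print(c,ray(u,v,.072,cal(c)).round(4))
print('tip wrist',ray(280.3,205.2,.095,cal('wrist')).round(4), 'tcp',robot.get_obs()['position'])
C=cal('wrist');print(C[0])
for z in(.165,.155): print(proj([.5479,-.0281,z],C),proj([.551,-.027,.072],C))
E
```

```text
scene [ 0.5509 -0.0251  0.072 ]
side [ 0.5463 -0.0297  0.072 ]
wrist [ 0.5463 -0.0256  0.072 ]
tip wrist [ 0.5453 -0.0277  0.095 ] tcp [ 0.54805265 -0.0291761   0.16407555]
[[318.34974405   0.         279.73694064]
 [  0.         318.34974405 207.31274994]
 [  0.           0.           1.        ]]
[282.76749173 237.12113006] [285.06363135 202.30642634]
[282.64328088 231.78929757] [285.06363135 202.30642634]
```

```bash
python3 - <<'E'
from h import *
H={'scene':(275.5,225.7),'side':(306.8,205.1),'wrist':(282.6,197.8)}
T={'scene':(275.3,218.9),'side':(306.9,200.0),'wrist':(280.3,205.2)}
for c in H:
    C=cal(c);d=ray(*H[c],.072,C)-ray(*T[c],.095,C);print(c,(d*1e3).round(1))
    # mm per px direction
    e=ray(H[c][0],H[c][1]+1,.072,C)-ray(*H[c],.072,C);print('   per v px',(e*1e3).round(1))
    e=ray(H[c][0]+1,H[c][1],.072,C)-ray(*H[c],.072,C);print('   per u px',(e*1e3).round(1))
E
```

```text
scene [  4.9   3.8 -23. ]
   per v px [3.4 2.7 0. ]
   per u px [-1.8  2.4  0. ]
side [ -0.1  -1.  -23. ]
   per v px [-1.4 -4.3  0. ]
   per u px [ 3.2 -1.   0. ]
wrist [  1.    2.1 -23. ]
   per v px [ 0.7 -0.7  0. ]
   per u px [0.7 0.7 0. ]
```

```bash
python3 -m creep '{"dp":[[0.19,-0.05,0],[0,0,0.8],[0,0,0.5],[0,0,0],[0,0,0],[0,0,0]],"turn":[[0,0,0],[0,0,0],[0,0,0],[0,0,0],[0,0,0],[0,0,0]]}'
python3 look.py 4 | grep -v crop
python3 - <<'E'
import numpy as np,cv2
o=[]
for c,x,y in(('scene',262,205),('side',294,185),('wrist',268,185)):
    im=np.load('pics/%s4.npy'%c); o.append(cv2.resize(im[y:y+28,x:x+26],(260,280),interpolation=cv2.INTER_NEAREST))
cv2.imwrite('pics/z4.png',cv2.cvtColor(np.hstack(o),cv2.COLOR_RGB2BGR))
E
```

```text
time: 7.85
position: [0.5491, -0.0275, 0.1509]
tool_rot: [0.921, 0.39, 0.0, 0.0]
ft_force: [0.4, 0.7, -1.2]
grip_width: 0.0234
[ 0.5491 -0.0275  0.1509] [0.921  0.3895 0.     0.    ] 0.0234 [ 0.4  0.7 -1.2]
scene probe 0.47 [ 0.5518 -0.0285  0.083 ] [274.3 222.8]
scene probe 0.45 [ 0.6825 -0.1733  0.0014] [212.9 245.4]
scene holder_hole 0.93 [ 0.5492 -0.0278  0.0722] [275.2 225. ]
scene pred tip [275.2 222.7] hole if below tcp [275.3 225. ]
side probe 0.66 [ 0.5474 -0.028   0.0828] [307.  202.4]
side holder_hole 0.93 [ 0.5532 -0.0294  0.0729] [308.7 204.4]
side holder_hole 0.66 [ 0.5476 -0.0235  0.0044] [306.1 217.6]
side holder_hole 0.26 [ 0.6791 -0.4139  0.0008] [390.3 302.8]
side pred tip [307.4 202.4] hole if below tcp [307.4 204.5]
wrist holder_hole 0.96 [ 0.5503 -0.0252  0.0661] [284.  202.9]
wrist pred tip [281.3 208.5] hole if below tcp [281.3 205.4]
```

View pics/z4.png

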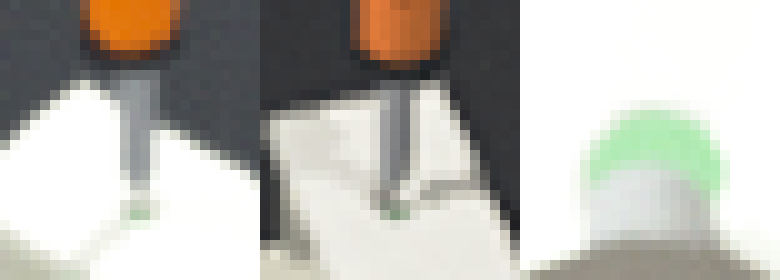

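```bash
python3 - <<'E'
from h import *
C=cal('wrist')
im=np.load('pics/wrist4.npy').astype(int)
print(im[194:212,272:292,0])
d=ray(281,200.9,.072,C)-ray(280.2,204.8,.082,C);print(d*1e3)
x=np.array([.696,.718]);y=np.array([.718,-.696]);print(d[:2]@x*1e3,d[:2]@y*1e3)
E
```

```text
[[255 255 255 255 255 255 255 255 255 255 255 255 255 255 255 254 254 255
  255 255]
 [255 255 255 255 255 255 251 245 238 237 239 245 248 253 254 255 255 255
  255 255]
 [255 255 255 255 255 241 225 208 197 193 198 211 226 239 250 255 255 255
  255 255]
 [255 255 255 255 246 221 192 181 183 181 180 185 189 202 230 253 255 255
  255 255]
 [255 255 255 245 222 189 180 177 178 177 177 175 175 181 200 245 255 255
  255 255]
 [255 255 249 221 191 178 177 177 179 176 179 179 174 176 181 221 255 255
  255 255]
 [255 255 237 202 181 176 180 181 187 185 182 180 177 177 174 194 243 255
  255 255]
 [255 252 222 188 183 192 197 200 205 200 193 187 183 179 173 178 227 255
  255 255]
 [255 249 223 189 200 218 221 223 219 218 210 202 192 179 179 180 224 255
  255 255]
 [255 248 227 209 218 225 226 226 222 219 207 202 193 188 180 186 234 255
  255 255]
 [255 250 232 226 227 228 225 222 221 214 206 201 192 191 184 208 248 255
  255 255]
 [255 251 234 227 228 227 227 222 222 218 207 203 196 189 192 225 254 255
  255 255]
 [255 253 242 231 227 226 224 223 222 217 211 202 197 190 193 229 255 255
  255 255]
 [255 255 244 228 226 227 222 220 217 213 207 201 196 186 192 221 248 255
  254 253]
 [255 255 245 225 216 210 199 193 200 202 194 189 188 181 179 192 231 248
  248 249]
 [255 255 231 190 174 169 162 160 161 162 161 163 162 169 163 172 216 235
  246 248]
 [241 215 178 156 151 149 148 149 148 149 145 152 151 156 146 151 165 196
  232 243]
 [162 150 147 150 149 150 152 151 150 150 150 147 148 147 149 145 145 159
  179 215]]
[ -0.09726145   1.1018808  -10.        ]
0.7234564490162531 -0.8367427552001457
```

```bash
python3 -m creep '{"dp":[[0.07,0.03,0.3],[0,0,0.4],[0,0,0.3],[0,0,0.2],[0,0,0.2],[0,0,0]],"turn":[[0,0,0],[0,0,0],[0,0,0],[0,0,0],[0,0,0],[0,0,0]]}'
python3 -c "
from rig import robot
o=robot.get_obs();print(o['ft_force'],o['moment'])"
```

```text
time: 8.9
position: [0.5494, -0.0271, 0.1366]
tool_rot: [0.921, 0.39, -0.0, -0.0]
ft_force: [0.1, -0.2, -0.6]
grip_width: 0.0234
[ 0.12931204 -0.21331162 -0.60626726] [-0.01284593 -0.00407612 -0.00520329]
```

```bash
python3 -m creep '{"dp":[[0,0,0.4],[0,0,0.4],[0,0,0.4],[0,0,0.4],[0,0,0]],"turn":[[0,0,0],[0,0,0],[0,0,0],[0,0,0],[0,0,0]]}'
python3 -c "
from rig import robot
o=robot.get_obs();print(o['ft_force'],o['moment'])"
python3 look.py 5 | tail -3
```

```text
time: 9.4
position: [0.5491, -0.027, 0.1202]
tool_rot: [0.921, 0.39, -0.001, -0.0]
ft_force: [-0.5, 0.6, -0.5]
grip_width: 0.0234
[-0.49410606  0.64585318 -0.51745044] [-0.03490082  0.02582635  0.00243666]
wrist holder_hole 0.71 [ 0.5493 -0.0273  0.0732] [280.9 215.4]
wrist pred tip [280.8 207.5] hole if below tcp [280.9 214.6]
crop origin 240 169
```

View pics/l5.png

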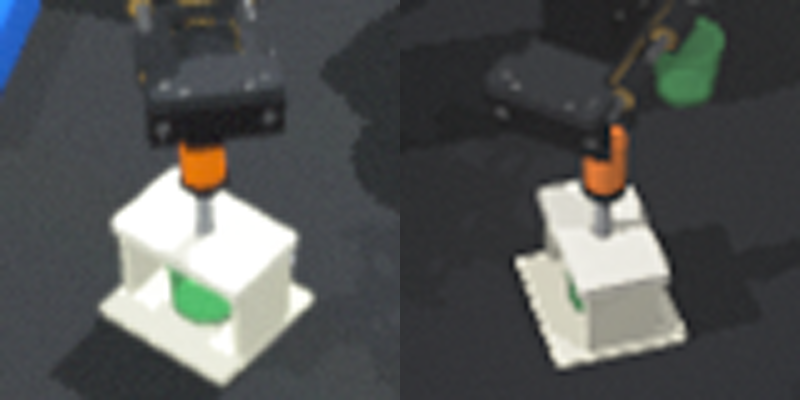

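Both views show the shaft going into the eyelet without force. Nominally 39 mm remain.

```bash
python3 -m creep '{"dp":[[0,0,0.7],[0,0,0.7],[0,0,0.7],[0,0,0.7],[0,0,0.5],[0,0,0.2],[0,0,0.1],[0,0,0]],"turn":[[0,0,0],[0,0,0],[0,0,0],[0,0,0],[0,0,0],[0,0,0],[0,0,0],[0,0,0]]}'
python3 -m creep '{"dp":[[0,0,0.1],[0,0,0.1],[0,0,0.1],[0,0,0]],"turn":[[0,0,0],[0,0,0],[0,0,0],[0,0,0]]}'
```

```text
time: 10.65
position: [0.5497, -0.0272, 0.0849]
tool_rot: [0.921, 0.39, 0.0, 0.0]
ft_force: [0.3, -0.8, 1.1]
grip_width: 0.0232
time: 11.05
position: [0.5496, -0.0271, 0.0819]
tool_rot: [0.921, 0.39, -0.0, -0.0]
ft_force: [0.2, -1.0, -0.2]
grip_width: 0.0235
```

```bash
python3 -m creep '{"dp":[[0,0,0.07],[0,0,0.07],[0,0,0]],"turn":[[0,0,0],[0,0,0],[0,0,0]]}'
python3 look.py 6 | tail -3
```

```text
time: 11.35
position: [0.5499, -0.0271, 0.0809]
tool_rot: [0.921, 0.39, 0.0, 0.0]
ft_force: [-0.3, 1.0, 1.5]
grip_width: 0.0236
wrist probe 0.68 [ 0.5458 -0.0268  0.0142] [278.2 205.7]
wrist pred tip [281.3 208.5] hole if below tcp [281.7 233. ]
crop origin 241 188
```

View pics/l6.png

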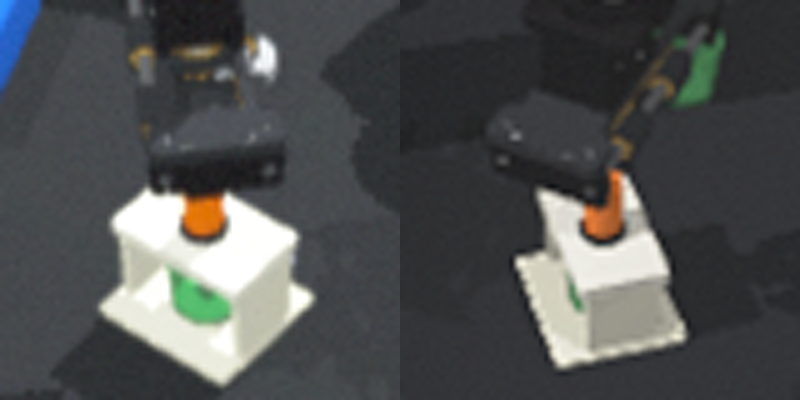

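```bash
python3 -m creep '{"dp":[[0,0,0.05],[0,0,0.05],[0,0,0]],"turn":[[0,0,0],[0,0,0],[0,0,0]]}'
```

```text
time: 12.1
position: [0.55, -0.0271, 0.0807]
tool_rot: [0.921, 0.39, 0.0, 0.0]
ft_force: [-0.8, 1.4, 10.0]
grip_width: 0.0234
```

The collar bears on the plate: 10 N, and the TCP is held at 0.0807. I release and retreat.

```bash
python3 -m creep '{"dp":[[0,0,0],[0,0,0],[0,0,0],[0,0,0],[0,0,0],[0,0,0],[0,0,-0.5],[0,0,-2],[0,0,-3],[0,0,-4],[0,0,-3],[0,0,0]],"turn":[[0,0,0],[0,0,0],[0,0,0],[0,0,0],[0,0,0],[0,0,0],[0,0,0],[0,0,0],[0,0,0],[0,0,0],[0,0,0],[0,0,0]]}' -1 25
python3 look.py 7 | grep -v crop
```

```text
time: 13.3
position: [0.5531, -0.0279, 0.2097]
tool_rot: [0.921, 0.39, 0.004, 0.003]
ft_force: [1.1, -1.4, 0.3]
grip_width: 0.087
[ 0.5531 -0.0279  0.2097] [0.9209 0.3897 0.0043 0.0033] 0.087 [ 1.1 -1.4  0.3]
scene probe 0.67 [ 0.555  -0.0272  0.0077] [274.7 240.6]
scene holder_hole 0.74 [ 0.5492 -0.0253  0.0726] [275.8 225.2]
scene pred tip [273.7 209.4] hole if below tcp [274.3 225.7]
side holder_hole 0.7 [ 0.5518 -0.0271  0.0714] [308.1 204.4]
side pred tip [309.2 189.4] hole if below tcp [308.6 204.3]
wrist probe 0.65 [ 0.5446 -0.0252  0.0122] [280.  178.3]
wrist probe 0.49 [ 0.5505 -0.0283  0.0985] [281.8 201.2]
wrist holder_hole 0.76 [ 0.5522 -0.0275  0.0705] [283.3 195.1]
wrist pred tip [284.4 215.5] hole if below tcp [283.7 196.2]
```

View pics/l7.png

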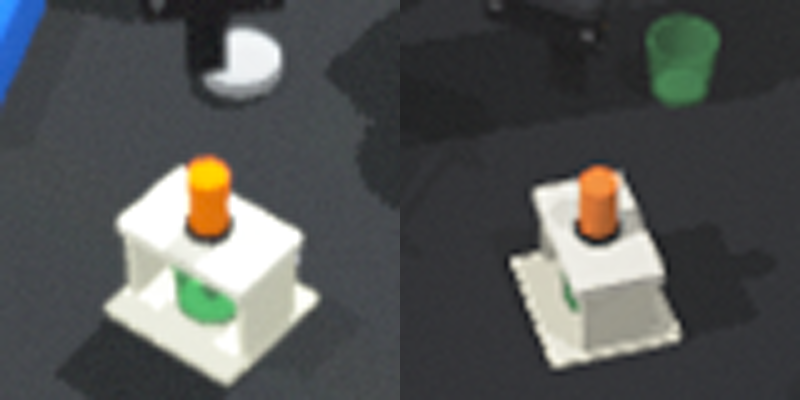

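The probe stands home, released and upright. I move above the blue meter's selector and turn the jaws.

```bash
python3 -m creep '{"dp":[[-1.5,0.8,0],[-3,1.5,0],[-3.8,2,0],[-3.9,2,0],[-3.9,2,0],[-3.9,2,0],[-3.8,2,0],[-3,1.6,0],[-2.1,1.1,0],[0,0,0]],"turn":[[0,0,0],[0,0,0],[0,0,0],[0,0,0],[0,0,0],[0,0,0],[0,0,0],[0,0,0],[0,0,0],[0,0,0]]}'
python3 -m creep '{"dp":[[0,0,0],[0,0,0],[0,0,0],[0,0,0],[0,0,0],[0,0,0],[0,0,0],[0,0,0],[0,0,0],[0,0,0],[0,0,0],[0,0,0],[0,0,0],[0,0,0],[0,0,0]],"turn":[[0,0,8.46],[0,0,8.46],[0,0,8.46],[0,0,8.46],[0,0,8.46],[0,0,8.46],[0,0,8.46],[0,0,8.46],[0,0,8.46],[0,0,8.46],[0,0,8.46],[0,0,8.46],[0,0,8.46],[0,0,0],[0,0,0]]}'
python3 - <<'E'
from h import *
C=cal('wrist'); save('wrist','w8')
for n in('selector_grip','meter'):
    for d in robot.tip_of(n,'wrist'): w=tow(d['point'],C);print(n,round(d['confidence'],2),w.round(4),proj(w,C).round(0))
for c in('scene','side'):
    C=cal(c); save(c,c+'8')
    for d in robot.tip_of('selector_grip',c): w=tow(d['point'],C);print(c,round(d['confidence'],2),w.round(4),proj(w,C).round(0))
E
```

```text
time: 14.75
position: [0.4552, -0.3424, 0.204]
tool_rot: [0.922, 0.388, -0.0, 0.0]
ft_force: [0.6, 0.3, -0.2]
grip_width: 0.0871
time: 16.25
position: [0.4561, -0.338, 0.2043]
tool_rot: [0.849, -0.529, -0.0, -0.0]
ft_force: [0.2, -0.4, 0.1]
grip_width: 0.0872
selector_grip 0.68 [ 0.2314 -0.3306  0.0902] [191. 358.]
meter 0.88 [ 0.2638 -0.3194  0.0026] [209. 292.]
meter 0.76 [ 0.3967 -0.5812 -0.003 ] [416. 287.]
scene 0.48 [ 0.2363 -0.3315  0.0946] [263. 136.]
scene 0.47 [ 0.3778 -0.594   0.093 ] [184. 130.]
scene 0.44 [ 0.4609 -0.3372  0.0943] [220. 167.]
side 0.83 [ 0.3752 -0.5948  0.0895] [313. 375.]
side 0.52 [ 0.2309 -0.3357  0.0926] [232. 301.]
side 0.48 [ 0.4539 -0.3361  0.0903] [310. 282.]
```

View pics/w8.png

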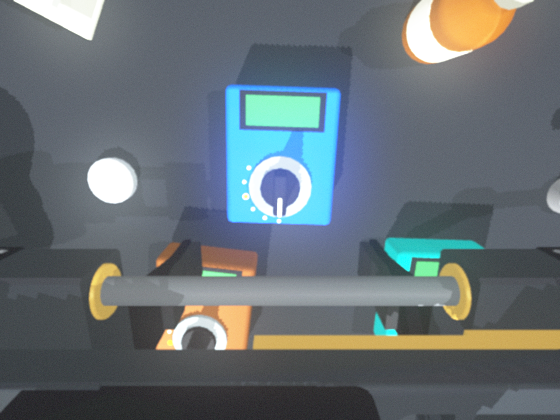

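The blue meter is centred in the wrist view, with its selector disc at (280,186) and white pointer at (280,208). The bar is nearly aligned with the image's vertical. Now I measure the axis and yaw precisely.

```bash
python3 - <<'E'
from h import *
C=cal('wrist'); im=cv2.imread('pics/w8.png'); o=robot.get_obs(); print(o['position'],o['tool_rot'])
q=o['tool_rot'];print('tool yaw',np.degrees(2*np.arctan2(q[1],q[0])))
hsv=cv2.cvtColor(im,cv2.COLOR_BGR2HSV)
# white ring of disc
g=(hsv[...,1]<60)&(hsv[...,2]>170); r=g[140:232,235:330]
pts=np.argwhere(r)
n,lab,st,ce=cv2.connectedComponentsWithStats(r.astype(np.uint8)); k=1+np.argmax(st[1:,4]); 
cs,_=cv2.findContours((lab==k).astype(np.uint8),cv2.RETR_EXTERNAL,cv2.CHAIN_APPROX_NONE)
e=cv2.fitEllipse(max(cs,key=len)); u,v=e[0][0]+235,e[0][1]+140; print('ring',u,v,e[1],st[k])
for z in(.062,.069): print(z,ray(u,v,z,C).round(4))
# meter top: blue hull
b=((hsv[...,0]>95)&(hsv[...,0]<125)&(hsv[...,1]>150)&(hsv[...,2]>120))[70:240,200:360].astype(np.uint8)
n,lab,st,ce=cv2.connectedComponentsWithStats(b);k=1+np.argmax(st[1:,4])
hull=cv2.convexHull(cv2.findContours((lab==k).astype(np.uint8),cv2.RETR_EXTERNAL,cv2.CHAIN_APPROX_NONE)[0][0])
ap=cv2.approxPolyDP(hull,6,True).reshape(-1,2)+[200,70]
for p in ap: print(p,ray(*p,.055,C).round(4))
# white pointer
cr=im[150:230,240:325];cv2.imwrite('pics/z8.png',cv2.resize(cr,None,fx=7,fy=7,interpolation=cv2.INTER_CUBIC))
for z in (.092,.101): print(proj([.457,-.339,z],C))
E
```

```text
[ 0.45601048 -0.3389879   0.20456096] [ 8.47609602e-01 -5.30620357e-01 -3.36802244e-06 -9.98837487e-06]
tool yaw -64.09475882958432
ring 278.199951171875 187.63348388671875 (55.884132385253906, 61.115760803222656) [   7   16   70   64 1666]
0.062 [ 0.4538 -0.337   0.062 ]
0.069 [ 0.4552 -0.3363  0.069 ]
[227  86] [ 0.5249 -0.2447  0.055 ]
[339  90] [ 0.5713 -0.3492  0.055 ]
[327 224] [ 0.4384 -0.4066  0.055 ]
[228 220] [ 0.3933 -0.3024  0.055 ]
[281.31606289 192.17881003]
[281.36620214 194.31576561]
```

View pics/z8.png

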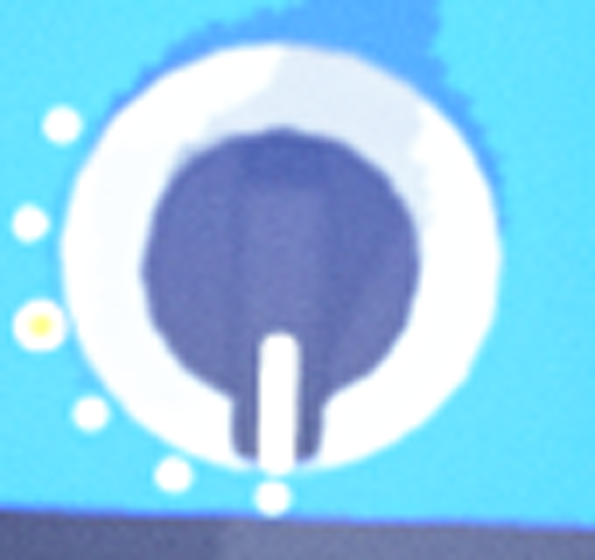

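The axis estimates combine to about (0.456,-0.339), which is where the TCP is now. The meter's yaw from its edges is 23.7°, so the jaws need about +2.2°. I descend to TCP z=0.073 and close.

```bash
python3 -m creep '{"dp":[[0,0,2],[0,0,3],[0,0,3],[0,0,2.5],[0,0,1.5],[0,0,1.1],[0,0,0],[0,0,0]],"turn":[[0,0,2.2],[0,0,0],[0,0,0],[0,0,0],[0,0,0],[0,0,0],[0,0,0],[0,0,0]]}'
python3 - <<'E'
from h import *
save('wrist','w9')
a=save('scene','s9')[130:210,180:260];b=save('side','d9')[240:320,270:350]
cv2.imwrite('pics/z9.png',cv2.cvtColor(cv2.resize(np.hstack([a,b]),None,fx=5,fy=5,interpolation=cv2.INTER_CUBIC),cv2.COLOR_RGB2BGR))
E
```

```text
time: 17.4
position: [0.4564, -0.3394, 0.074]
tool_rot: [0.837, -0.547, 0.0, 0.0]
ft_force: [-0.8, 0.1, 0.0]
grip_width: 0.0872
```

View pics/z9.png

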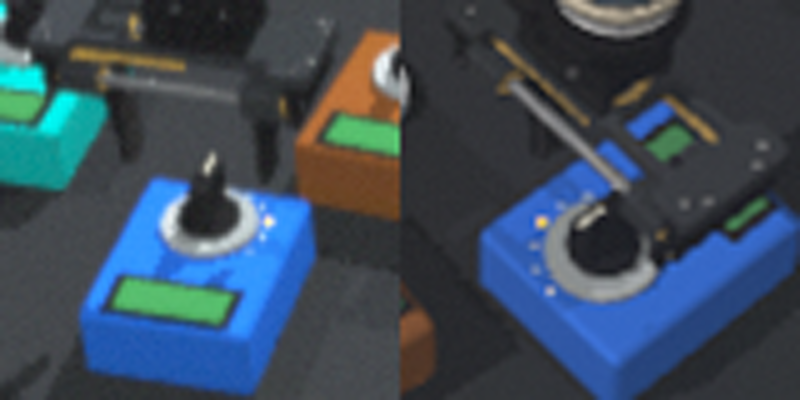

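View pics/w9.png

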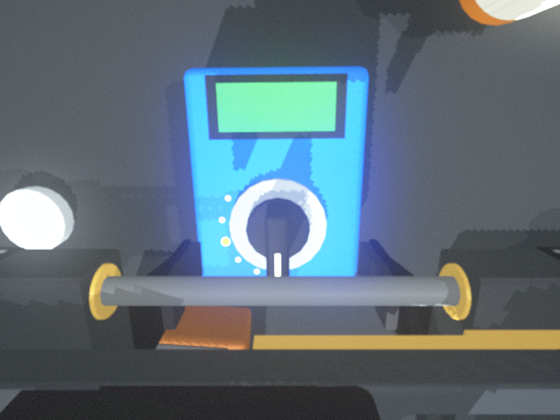

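```bash
python3 - <<'E'
from h import *
p=robot.get_obs()['position'];a=np.radians(23.7);ex=np.array([np.cos(a),np.sin(a),0]);ey=np.array([-np.sin(a),np.cos(a),0])
for c in('scene','side','wrist'):
    C=cal(c)
    for nm,P in(('tcp',p),('finL',p+ey*.0435),('finR',p-ey*.0435),('backL',p+ey*.0585),('backR',p-ey*.0585),('topbar-',p*[1,1,0]+[0,0,.101]-ex*.021),('topbar+',p*[1,1,0]+[0,0,.101]+ex*.021)): print(c,nm,proj(P,C).round(1))
b=cv2.imread('pics/s9.png')
cv2.imwrite('pics/z9b.png',cv2.resize(b[140:185,190:260],None,fx=11,fy=11,interpolation=cv2.INTER_CUBIC))
b=cv2.imread('pics/w9.png')
cv2.imwrite('pics/z9c.png',cv2.resize(b[160:300,210:350],None,fx=4,fy=4,interpolation=cv2.INTER_CUBIC))
E
```

```text
scene tcp [220.6 170.4]
scene finL [232.6 172.2]
scene finR [208.6 168.6]
scene backL [236.8 172.8]
scene backR [204.5 168. ]
scene topbar- [221.8 160.6]
scene topbar+ [217.7 168.1]
side tcp [311.  286.4]
side finL [300.9 276.8]
side finR [321.6 296.3]
side backL [297.4 273.6]
side backR [325.3 299.8]
side topbar- [305.7 285. ]
side topbar+ [316.9 277. ]
wrist tcp [281.5 232.8]
wrist finL [215.1 233. ]
wrist finR [347.7 232.7]
wrist backL [192.3 233. ]
wrist backR [370.6 232.7]
wrist topbar- [281.8 281.6]
wrist topbar+ [281.9 214.1]
```

View pics/z9b.png

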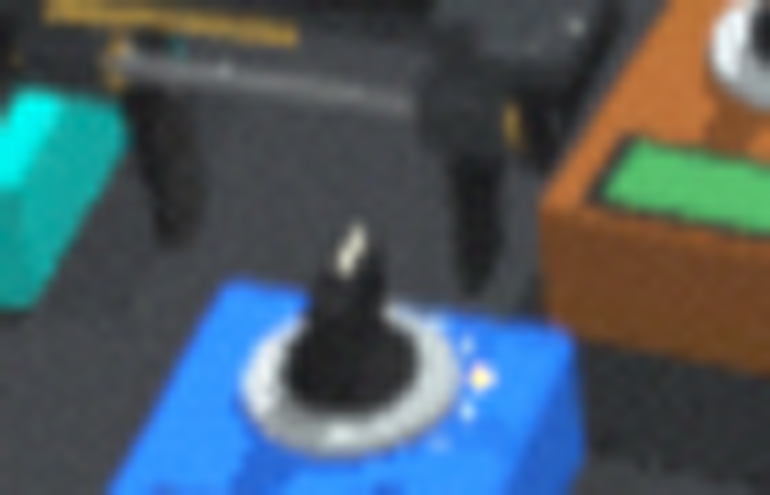

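View pics/z9c.png

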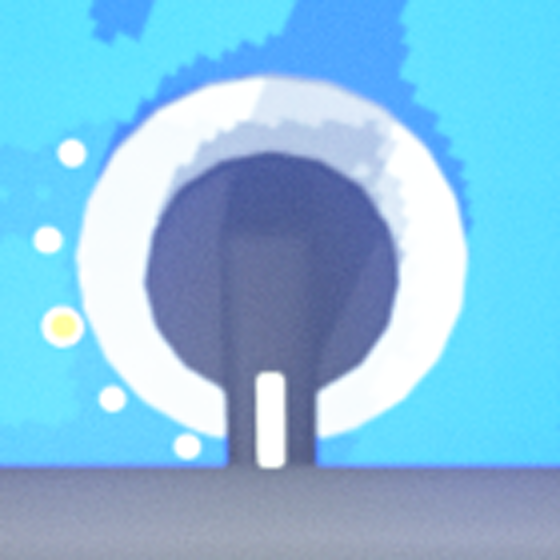

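The white pointer in the scene crop, at (222,160), sits where a bar centred under the TCP would put it. The jaws straddle the bar with no contact. I close on it.

```bash
python3 -m creep '{"dp":[[0,0,0],[0,0,0],[0,0,0],[0,0,0],[0,0,0],[0,0,0],[0,0,0],[0,0,0],[0,0,0],[0,0,0],[0,0,0],[0,0,0],[0,0,0],[0,0,0]],"turn":[[0,0,0],[0,0,0],[0,0,0],[0,0,0],[0,0,0],[0,0,0],[0,0,0],[0,0,0],[0,0,0],[0,0,0],[0,0,0],[0,0,0],[0,0,0],[0,0,0]]}' 1 40
python3 - <<'E'
from h import *
o=robot.get_obs();print(o['position'],o['ft_force'],o['moment'],o['grip_width'])
save('wrist','w10')
a=save('scene','s10')[140:185,190:260];b=save('side','d10')[255:300,280:350]
cv2.imwrite('pics/z10.png',cv2.cvtColor(cv2.resize(np.vstack([a,b]),None,fx=6,fy=6,interpolation=cv2.INTER_CUBIC),cv2.COLOR_RGB2BGR))
E
```

```text
time: 18.95
position: [0.456, -0.339, 0.0736]
tool_rot: [0.837, -0.547, -0.0, 0.0]
ft_force: [-0.3, -0.2, -0.8]
grip_width: 0.0006
[ 0.45602149 -0.33899295  0.07355213] [-0.30924063 -0.21081181 -0.8389898 ] [-0.01255943  0.08930624  0.01020709] 0.0006236254876088248
```

View pics/z10.png

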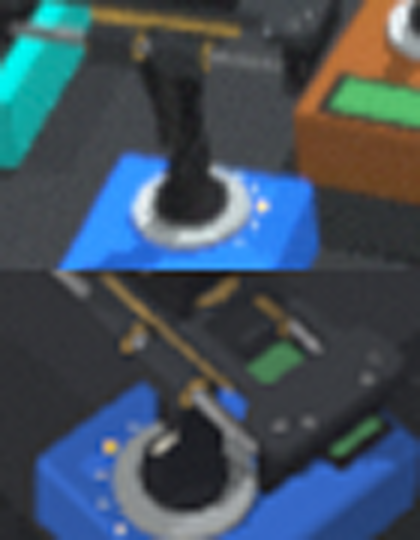

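View pics/w10.png

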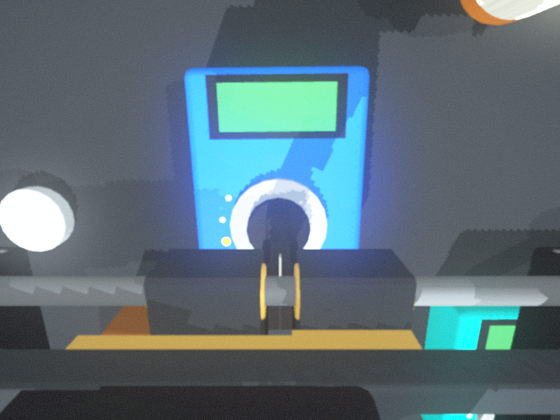

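The opening went to 0.6 mm, so the jaws shut on nothing and the grasp missed. Before retrying I triangulate where the finger ends really are.

```bash
python3 - <<'E'
from h import *
A=cal('scene');B=cal('side')
P=lambda C:C[0]@np.hstack([C[1],C[2][:,None]])
X=cv2.triangulatePoints(P(A),P(B),np.array([[205.9],[162.]]),np.array([[323.6],[291.6]]));X=(X[:3]/X[3]).ravel();print(X,proj(X,A),proj(X,B))
p=robot.get_obs()['position']
for h in(0,.01,.02,.03,.04): print(h,proj(p+[0,0,h],A).round(1),proj(p+[0,0,h],B).round(1))
a=cv2.imread('pics/s10.png')[130:190,190:250];b=cv2.imread('pics/d10.png')[245:305,280:340]
cv2.imwrite('pics/z10b.png',cv2.convertScaleAbs(cv2.resize(np.hstack([a,b]),None,fx=6.5,fy=6.5,interpolation=cv2.INTER_CUBIC),alpha=2.2))
E
```

```text
[ 0.47724599 -0.38433859  0.10318547] [205.97394936 161.9758974 ] [323.70225801 291.63390874]
0 [220.9 170.6] [310.7 286.5]
0.01 [220.6 168.3] [310.8 284.4]
0.02 [220.3 166. ] [311.  282.4]
0.03 [220.  163.7] [311.1 280.3]
0.04 [219.7 161.4] [311.2 278.2]
```

View pics/z10b.png

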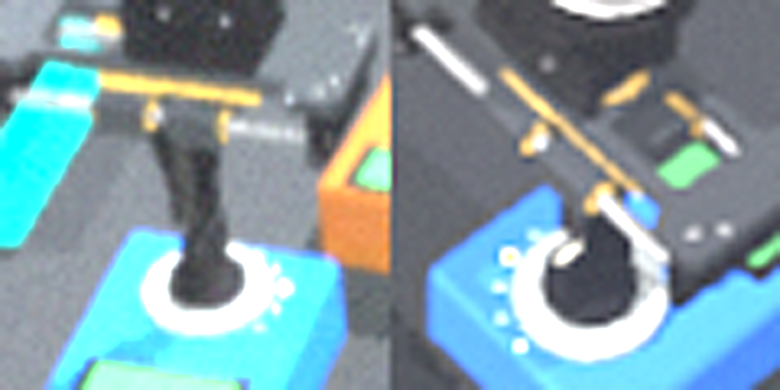

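Triangulated, the open finger ends are at z≈0.103, about 29 mm above the reported TCP and so level with the bar's top (0.101). I check the same on the pictures with the probe gripped.

```bash
python3 - <<'E'
from h import *
p=np.array([.55,-.0271,.0809])
o=[]
for c in('scene','side'):
    C=cal(c);im=np.load('pics/%s6.npy'%c)
    h=proj(p,C);x,y=int(h[0])-22,int(h[1])-34
    print(c,[ (z,(proj([p[0],p[1],z],C)-[x,y]).round(1)*9) for z in(.072,.081,.1,.118)])
    for s in(-1,1): print('fing',s,((proj(p+[s*.696*.013,s*.718*.013,0],C)-[x,y])*9).round())
    o.append(cv2.resize(im[y:y+50,x:x+44],None,fx=9,fy=9,interpolation=cv2.INTER_CUBIC))
cv2.imwrite('pics/z6.png',cv2.convertScaleAbs(cv2.cvtColor(np.hstack(o),cv2.COLOR_RGB2BGR),alpha=1.8))
E
```

```text
scene [(0.072, array([199.8, 326.7])), (0.081, array([198.9, 307.8])), (0.1, array([197.1, 267.3])), (0.118, array([195.3, 228.6]))]
fing -1 [194. 281.]
fing 1 [204. 335.]
side [(0.072, array([203.4, 326.7])), (0.081, array([204.3, 309.6])), (0.1, array([205.2, 272.7])), (0.118, array([207. , 237.6]))]
fing -1 [188. 333.]
fing 1 [219. 287.]
```

View pics/z6.png

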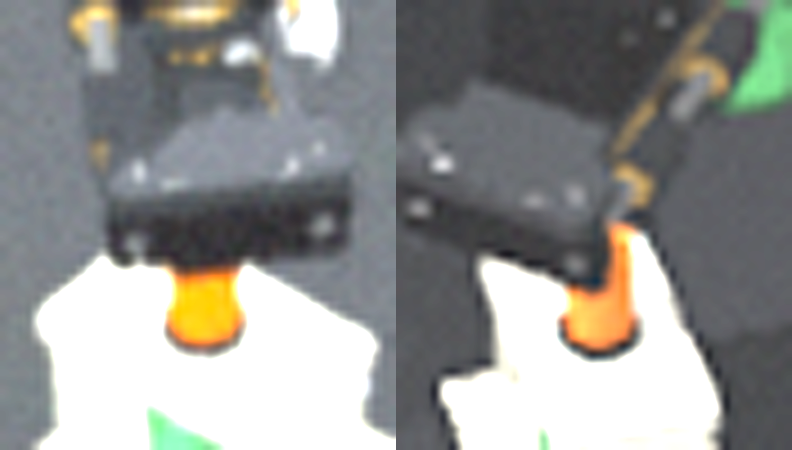

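The gripped-probe picture agrees: the finger end is at z≈0.106 with the TCP at 0.081, so the fingers end about 25 mm above the reported TCP. That explains the miss above the bar. I open part way, go down 15 mm while watching the force, and look again.

```bash
python3 -m creep '{"dp":[[0,0,0],[0,0,0],[0,0,0],[0,0,0],[0,0,0],[0,0,0],[0,0,0],[0,0,0]],"turn":[[0,0,0],[0,0,0],[0,0,0],[0,0,0],[0,0,0],[0,0,0],[0,0,0],[0,0,0]]}' -0.3 40
python3 -m creep '{"dp":[[0,0,0.3],[0,0,0.3],[0,0,0.3],[0,0,0.3],[0,0,0.3],[0,0,0]],"turn":[[0,0,0],[0,0,0],[0,0,0],[0,0,0],[0,0,0],[0,0,0]]}'
cat > lk.py <<'E'
from h import *
import sys
t=sys.argv[1];o=robot.get_obs();p=o['position'];print(p.round(4),o['ft_force'].round(1),o['moment'].round(3),round(o['grip_width'],4),'yaw',np.degrees(2*np.arctan2(o['tool_rot'][1],o['tool_rot'][0])).round(1))
w=save('wrist','w'+t)
a=save('scene','s'+t)[130:190,190:250];b=save('side','d'+t)[245:305,280:340]
cv2.imwrite('pics/z'+t+'.png',cv2.cvtColor(cv2.convertScaleAbs(cv2.resize(np.hstack([a,b]),None,fx=6.5,fy=6.5,interpolation=cv2.INTER_CUBIC),alpha=2),cv2.COLOR_RGB2BGR))
E
python3 lk.py 11
```

```text
time: 19.9
position: [0.456, -0.339, 0.0736]
tool_rot: [0.837, -0.547, -0.0, 0.0]
ft_force: [-0.1, -0.5, 0.3]
grip_width: 0.0536
time: 20.5
position: [0.4557, -0.3387, 0.058]
tool_rot: [0.837, -0.547, -0.001, -0.0]
ft_force: [-1.0, 0.5, 0.3]
grip_width: 0.0563
[ 0.4557 -0.3387  0.058 ] [-1.   0.5  0.3] [-0.066  0.101  0.019] 0.0563 yaw -66.3
```

View pics/z11.png

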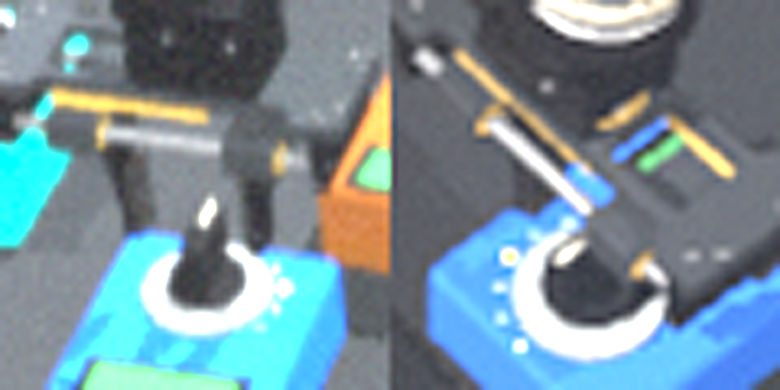

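View pics/w11.png

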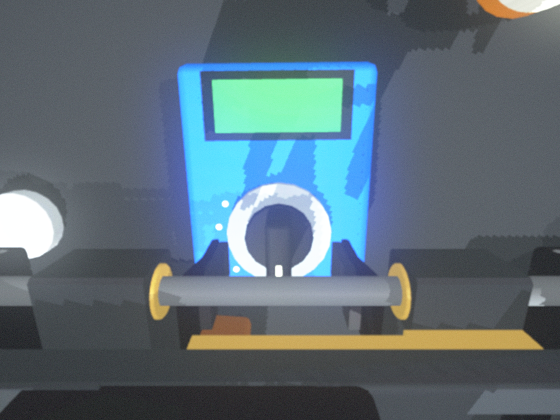

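No contact force. The finger ends now look to be at z≈0.09, beside the top of the bar. I go 11 mm further.

```bash
python3 -m creep '{"dp":[[0,0,0.3],[0,0,0.3],[0,0,0.3],[0,0,0.2],[0,0,0],[0,0,0]],"turn":[[0,0,0],[0,0,0],[0,0,0],[0,0,0],[0,0,0],[0,0,0]]}'
python3 lk.py 12; python3 - <<'E'
from h import *
C=cal('scene');B=cal('side');p=robot.get_obs()['position'];a=np.radians(23.7);ey=np.array([-np.sin(a),np.cos(a),0])
for s in(1,-1):
  for z in(.045,.07,.075,.08,.085): P=p+s*ey*.034;P[2]=z;print(s,z,((proj(P,C)-[190,130])*6.5).round(),((proj(P,B)-[220,245])*6.5).round())
E
```

```text
time: 21.25
position: [0.456, -0.339, 0.0474]
tool_rot: [0.837, -0.547, -0.0, -0.0]
ft_force: [-0.8, 0.5, -0.4]
grip_width: 0.0567
[ 0.456  -0.339   0.0474] [-0.8  0.5 -0.4] [-0.075  0.145 -0.011] 0.0567 yaw -66.3
1 0.045 [266. 315.] [537. 258.]
1 0.07 [262. 278.] [538. 225.]
1 0.075 [261. 271.] [538. 219.]
1 0.08 [261. 263.] [539. 212.]
1 0.085 [260. 256.] [539. 206.]
-1 0.045 [146. 296.] [640. 357.]
-1 0.07 [140. 260.] [643. 324.]
-1 0.075 [139. 253.] [643. 318.]
-1 0.08 [138. 245.] [644. 311.]
-1 0.085 [137. 238.] [644. 305.]
```

View pics/z12.png

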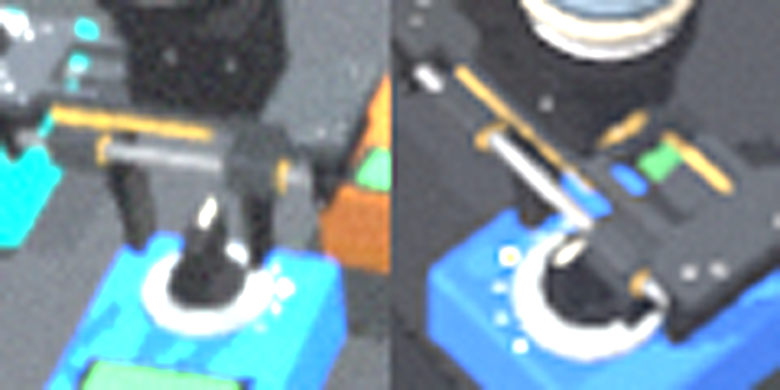

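The finger ends are now at z≈0.079, alongside the bar (0.069–0.101) and without contact. I go 3 mm more and close.

```bash
python3 -m creep '{"dp":[[0,0,0.3],[0,0,0],[0,0,0],[0,0,0],[0,0,0],[0,0,0],[0,0,0],[0,0,0],[0,0,0],[0,0,0],[0,0,0],[0,0,0]],"turn":[[0,0,0],[0,0,0],[0,0,0],[0,0,0],[0,0,0],[0,0,0],[0,0,0],[0,0,0],[0,0,0],[0,0,0],[0,0,0],[0,0,0]]}' 1 40
python3 lk.py 13
```

```text
time: 22.6
position: [0.4555, -0.338, 0.0445]
tool_rot: [0.837, -0.547, -0.001, -0.0]
ft_force: [-1.4, 5.5, 4.0]
grip_width: 0.0137
[ 0.4555 -0.338   0.0445] [-1.4  5.5  4. ] [0.843 0.342 0.05 ] 0.0137 yaw -66.3
```

View pics/z13.png

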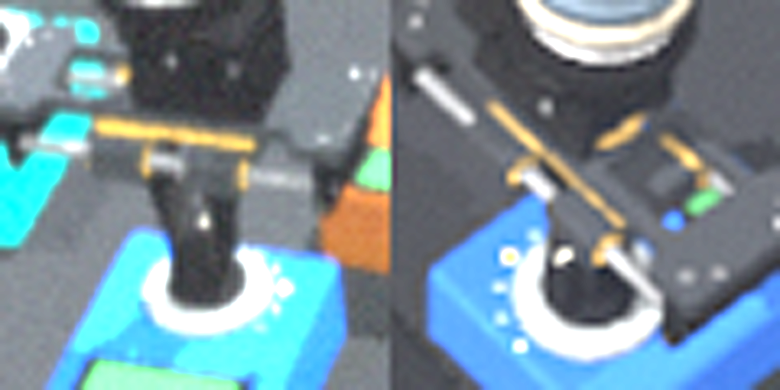

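View pics/w13.png

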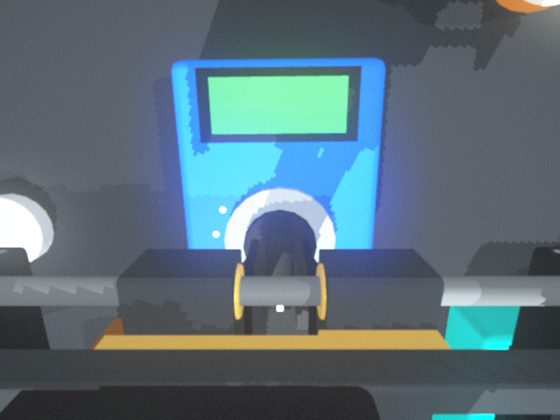

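The opening is 13.7 mm, so the 14 mm bar is held. A 5.5 N side load shows the axis is about 1 mm to tool −x. I relieve it, then turn the first click.

```bash
python3 -m creep '{"dp":[[-0.1,0,0],[0,0,0],[0,0,0],[0,0,0],[0,0,0],[0,0,0],[0,0,0],[0,0,0]],"turn":[[0,0,0],[0,0,0],[0,0,4],[0,0,5],[0,0,5],[0,0,5],[0,0,5],[0,0,0]]}' 1 50
python3 lk.py 14
```

```text
time: 23.55
position: [0.4554, -0.3376, 0.0445]
tool_rot: [-0.705, 0.709, 0.001, 0.0]
ft_force: [-1.3, 5.7, 4.1]
grip_width: 0.0136
[ 0.4554 -0.3376  0.0445] [-1.3  5.7  4.1] [0.854 0.352 0.103] 0.0136 yaw 269.7
```

```bash
python3 -m creep '{"dp":[[-0.15,0,0],[0,0,0],[0,0,0]],"turn":[[0,0,0],[0,0,0],[0,0,0]]}'
python3 lk.py 14
```

```text
time: 24.0
position: [0.4555, -0.3375, 0.0445]
tool_rot: [-0.705, 0.709, -0.0, -0.001]
ft_force: [-3.3, 1.1, 1.3]
grip_width: 0.0133
[ 0.4555 -0.3375  0.0445] [-3.3  1.1  1.3] [0.024 0.76  0.13 ] 0.0133 yaw 269.7
```

View pics/z14.png

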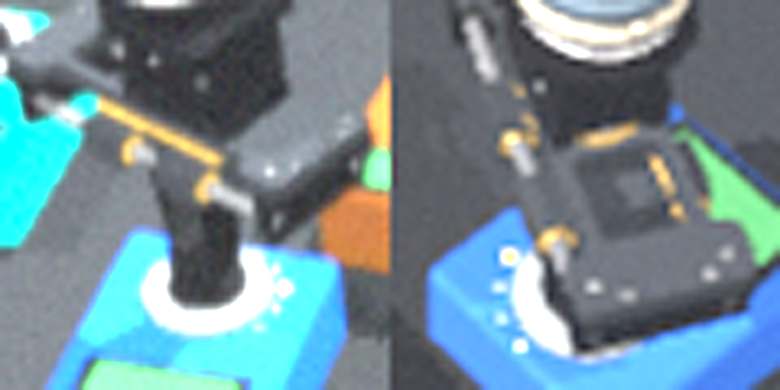

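View pics/w14.png

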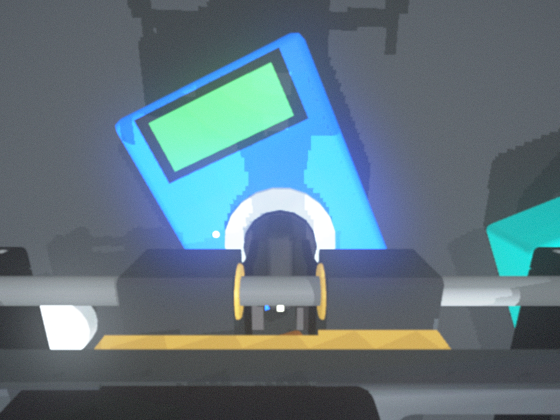

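The bar follows the jaws: the pointer stays between the fingers at (280,308) and the moment is 0.13 N m. I turn the second click and most of the third.

```bash
python3 -m creep '{"dp":[[0,0,0],[0,0,0],[0,0,0],[0,0,0],[0,0,0],[0,0,0]],"turn":[[0,0,5],[0,0,5],[0,0,5],[0,0,5],[0,0,4],[0,0,0]]}'
python3 lk.py 15
```

```text
time: 24.75
position: [0.4556, -0.337, 0.0446]
tool_rot: [-0.542, 0.84, -0.0, -0.0]
ft_force: [-3.3, 0.2, 0.1]
grip_width: 0.0133
[ 0.4556 -0.337   0.0446] [-3.3  0.2  0.1] [-0.018  0.784  0.134] 0.0133 yaw 245.7
```

```bash
python3 -m creep '{"dp":[[0,0,0],[0,0,0],[0,0,0],[0,0,0],[0,0,0],[0,0,0],[0,0,0]],"turn":[[0,0,5],[0,0,5],[0,0,5],[0,0,5],[0,0,4],[0,0,0],[0,0,0]]}'
python3 lk.py 16
```

```text
time: 25.6
position: [0.4559, -0.3366, 0.0446]
tool_rot: [-0.357, 0.934, -0.0, 0.0]
ft_force: [-1.6, 1.3, 1.5]
grip_width: 0.0137
[ 0.4559 -0.3366  0.0446] [-1.6  1.3  1.5] [0.147 0.532 0.123] 0.0137 yaw 221.8
```

View pics/z16.png

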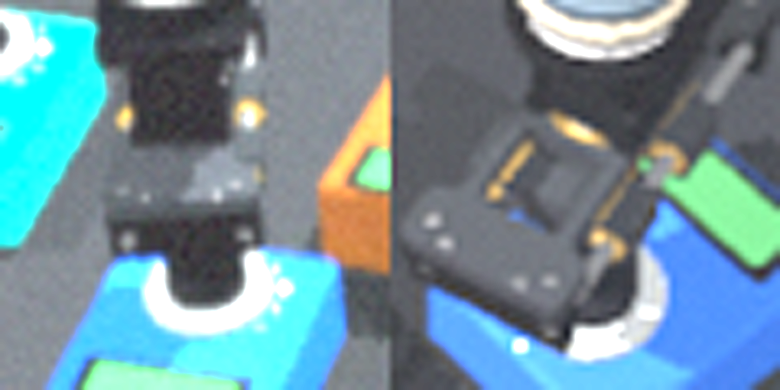

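View pics/w16.png

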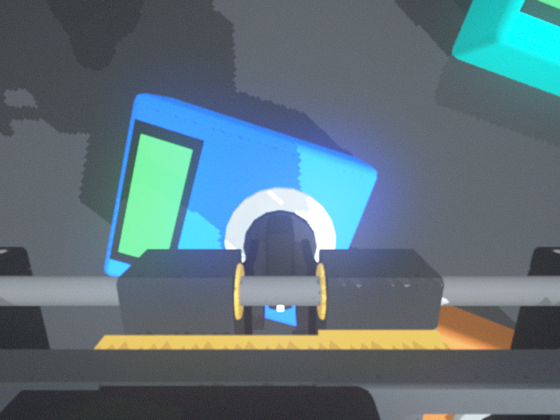

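```bash
python3 - <<'E'
from h import *
C=cal('wrist')
im=cv2.imread('pics/w16.png')
cv2.imwrite('pics/z17.png',cv2.convertScaleAbs(cv2.resize(im[190:330,215:345],None,fx=4.2,fy=4.2,interpolation=cv2.INTER_CUBIC),alpha=1.6))
hsv=cv2.cvtColor(im,cv2.COLOR_BGR2HSV)
b=((hsv[...,0]>95)&(hsv[...,0]<125)&(hsv[...,1]>130)&(hsv[...,2]>90)).astype(np.uint8)
# sample upper boundary columns 160..350
cols=np.arange(170,355,5);rows=[np.nonzero(b[60:,c])[0][0]+60 for c in cols]
P=np.array([ray(c,r,.055,C)[:2] for c,r in zip(cols,rows)])
v=cv2.fitLine(P.astype(np.float32),cv2.DIST_HUBER,0,1e-4,1e-4).ravel();print('long edge angle',np.degrees(np.arctan2(v[1],v[0])))
print(list(zip(cols,rows))[::6])
o=robot.get_obs();print(np.degrees(2*np.arctan2(o['tool_rot'][1],o['tool_rot'][0])))
E
```

```text
long edge angle 24.872097
[(np.int64(170), np.int64(97)), (np.int64(200), np.int64(106)), (np.int64(230), np.int64(116)), (np.int64(260), np.int64(126)), (np.int64(290), np.int64(135)), (np.int64(320), np.int64(144)), (np.int64(350), np.int64(154))]
221.73299902649282
```

View pics/z17.png

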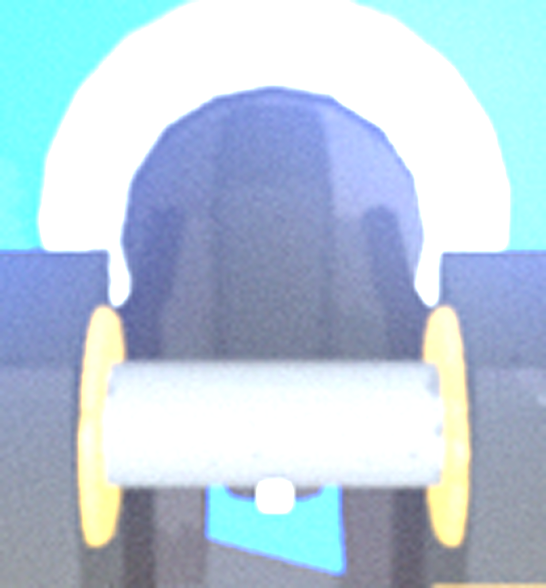

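The bar lies parallel to the pads, and the turn from rest is 71.9° by the tool and 72.6° against the meter's edge. Last I check the whole bench and the hold.

```bash
python3 -m creep '{"dp":[[0,0,0],[0,0,0],[0,0,0],[0,0,0],[0,0,0]],"turn":[[0,0,0],[0,0,0],[0,0,0],[0,0,0],[0,0,0]]}'
python3 lk.py 18; python3 - <<'E'
import cv2,numpy as np
a=cv2.imread('pics/s18.png');b=cv2.imread('pics/d18.png');
cv2.imwrite('pics/z19.png',np.hstack([cv2.resize(a[90:390,90:490],(400,300)),cv2.resize(b[80:400,180:480],(400,300))]))
E
```

```text
time: 26.25
position: [0.4559, -0.3365, 0.0445]
tool_rot: [-0.356, 0.935, -0.0, 0.0]
ft_force: [-1.0, 0.3, 0.8]
grip_width: 0.0137
[ 0.4559 -0.3365  0.0445] [-1.   0.3  0.8] [0.21  0.298 0.049] 0.0137 yaw 221.7
```

View pics/z19.png

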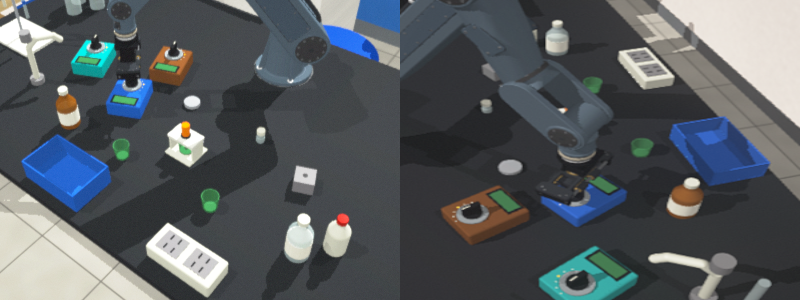

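Everything stands where it was, with the probe upright in the holder. The moment dropped to 0.05, so I check that the bar did not slip in the pads.

```bash
python3 - <<'E'
from h import *
for i in range(3):
    save('wrist','w19%d'%i);o=robot.get_obs();print(o['moment'].round(3),o['ft_force'].round(1),round(o['grip_width'],4))
a=[cv2.resize(cv2.imread('pics/%s.png'%n)[190:330,215:345],(390,420)) for n in('w16','w192')]
cv2.imwrite('pics/z20.png',cv2.convertScaleAbs(np.hstack(a),alpha=1.6))
print(np.abs(a[0].astype(int)-a[1]).mean())
E
```

```text
[0.254 0.207 0.096] [-0.2  0.9  0. ] 0.0136
[0.263 0.228 0.108] [-0.1  1.7  1.3] 0.0135
[0.251 0.182 0.077] [-0.2  0.8  0.3] 0.0136
1.4026068376068377
```

View pics/z20.png

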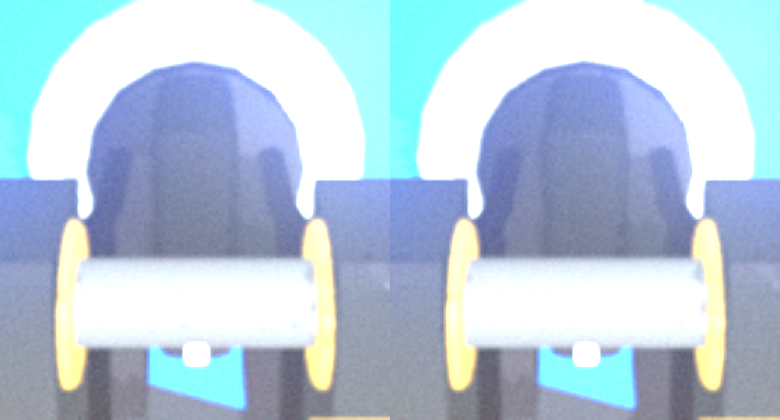

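The bar is unchanged in the pads. The moment averages about 0.08 N m, which is the spring value at the third stop, so the spread is sensor noise. I hand in.

```bash
python3 -c "
from rig import robot
print(robot.hand_in()); o=robot.get_obs();print(o['time'],o['grip_width'])"
```

```text
the job is handed in; nothing more can be done
None
the job is handed in; nothing more can be done
```

I put the probe down through the eyelet until its collar bore on the plate (10 N felt) and released it. It stood upright in the later pictures. I then turned the blue meter's selector clockwise three clicks and handed in at about 26.5 s while still gripping it.

**Last checks on the selector:**
- **Angle:** it had turned 71.9° by the tool and 72.6° against the meter's edge (target 72°).
- **Grip:** the opening was 13.6 mm on the 14 mm bar, and the bar had not slipped in the pads.
- **Torque:** single readings ran from 0.05 to 0.12 N m. The last few averaged about 0.08, which matches the spring at the third stop.
- **Yellow dot:** the gripper hid it in the last pictures, so I did not see the pointer line up with it.

**Bench:** the other things looked to be standing where they were, judged by eye from the scene and side pictures.

**What disagreed:**
- **Missed grasp:** the first try on the selector closed above the bar without touching it.
- **Finger length:** in the pictures the fingers ended about 25–30 mm above the reported TCP, contrary to the description. I regripped about 29 mm lower.
- **Probe grip:** for the same reason I held the probe nearer the top of its handle than at the stated grip point.

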